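# Nudge the drill template onto its locating pins

### The arm

A 6-joint arm with a two-finger parallel gripper is mounted at the origin on a cart in front of the work surface, level with it; the furniture and walls round the work are solid. World frame = base frame: x ahead of the robot, y to its left, z up, the work surface at z = 0. Lengths are in mm, angles in rad, forces in N, time in s.
With the tool pointing down it reaches from about 350 to 975 mm from the base axis. Payload 7.1 kg.
Tool frame: the origin (TCP) lies on the front face of the gripper's body, between the roots of the fingers; the fingertips stand 80 mm ahead of it and the grasp point (between the pads) lies 61 mm ahead of it (env.tips_ahead is the distance from the TCP to the fingertips, in mm); z points along the fingers, y is the line along which they close (so a half turn about z gives the same grasp; the last joint's range is limited). The gripper opens to 88 mm and grips with 3 to 60 N. Pads are 20 mm wide; open, the fingers measure 115 mm over their backs; the gripper's body (75 mm by 178 mm) begins 61 mm behind the grasp point.
Start: joints at [-1.16, 0.423, 1.63, -0, 1.089, -0.019], TCP at [260.446, -568.132, 302.675] pointing down, gripper open.
Joint ranges: [-3, 3], [-0.9, 2.11], [0.09, 2.58], [-1.31, 4.45], [0.11, 2.69], [-2.54, 2.54]. Speed limits (rad/s): [2.39, 2.39, 3.01, 3.14, 3.14, 3.14].

### API

Orientations are given as a unit quaternion [x, y, z, w].
In Python, from station import env, set_gripper, viewer, workorder gives the robot as it stands. Calls block until the motion is done:
- env.reach(position, orientation): joint-space move of the TCP to a pose.
- env.move_l(position, rot=None, rate=150, f_stop=None): straight line of the TCP; rot=None keeps the orientation; rate is the mean speed in mm/s. With f_stop (N) it stops when the force on the tool has changed by that much, and returns True; else False.
- env.move_joints(angles): joint-space move.
- set_gripper(opening): finger opening in mm; the grip force is fixed at half the most; returns when the fingers have stopped.
- env.hold(seconds).
- env.ik(position, orientation): joint angles nearest the present ones, or None.
- env.read_state(): the state.
- viewer.camera(name): name is "side" or "top"; returns the picture (420x560x3 uint8, blue, green, red); there is no depth.
- viewer.camera_params(name): a dict with "fx", "fy", "cx", "cy" (pixels), "pose" (4x4, takes a point from camera to world coordinates). Camera axes: x right, y up, looking along -z (the intrinsics and any distortion apply to the point x, -y, -z); pixel columns grow to the right and rows downward; lengths in mm; the calibration is good to about 2 mm. A picture is of the moment at which its call begins. camera_params takes no time and is no camera call.
A pose or a line that the arm cannot do raises env.IKError and nothing moves.
- workorder.sign_off(): hands the job in; it is judged then, once.
The state is a dict: "time_s": time; "qpos": joint angles; "dq": joint speeds; "tau": joint torques, N m; "tool_pos": TCP position; "orientation": TCP orientation; "force": force on the tool from outside, world axes, zero at the start; "wrist_torque": the same for the moment, N m; "width": finger opening in mm; "grip_force": force on a finger pad.
Only numpy, scipy, OpenCV 4.12 (cv2) and the standard library are available. Lean on these libraries where they do the work, as an engineer would, in place of code of your own. Each camera call takes 0.05 s, during which the arm holds its last target. There are 200 camera calls.

### The job

The aluminium drill template lies loose on top of the two locating pins of the drilling fixture and on its loading ledge. Without ever picking it up or tipping it over, push it sideways with the fingertips until both of its large holes drop over the two pins and it lies flat, fully down on the fixture base. Leave the screw tin, the red pencil and the sanding block where they are.

Things in the scene. Friction and masses are not known exactly. Their poses are not given: they have to be found in the camera images.
- fixture: Drilling fixture fixed to the bench: pale plywood base, dark fence, dark loading ledge, two brass pins. Origin: midway between the pins, at bench level, z up. Base top 12 mm above the bench, x -45 to +55, y -78 to +146 mm. Pins at x 0, y -30 and +30 mm. The seated template has its origin at x 0, y 0, z 12 mm, long side along y, trailing short edge at y +70 mm.
- pin_ledge (a point): Top of the brass pin nearer the ledge, at x 0, y +30, z 20 mm of the fixture (the other pin is alike at y -30). Pins: 12 mm diameter, tops 8 mm above the base, flat 7 mm across, upper 3 mm tapered. Axes as the fixture's.
- fence_face (a point): Top edge of the fence's inner face, at x +35.5, y 0, z 38 mm of the fixture. The fence runs along y over the whole base, on its +x side, 18 mm thick. A template held against it has its holes 0.5 mm from the line of the pins. Axes as the fixture's.
- ledge_step (a point): Edge of the loading ledge, at x 0, y +73, z 20 mm of the fixture. The ledge's flat top, level with the pin tops, runs from here to y +145 mm, x -45 to +35.5 mm. A template pushed along the fence towards -y leaves the ledge here and drops 8 mm over the pins. Axes as the fixture's.
- plate: Drill template: loose aluminium plate 70 (x) x 140 (y) x 12 (z) mm, 0.3 kg. Origin: centre of its underside. Two large through holes, 15 mm, at x 0, y -30 and +30 mm; six small brass bushings are details. Starts 20 mm above the bench on pins and ledge, 15-30 mm to +y of its seated place, 5-20 mm from the fence, turned up to 0.1 rad to the fixture.
- screw_tin: Round grey metal tin, 67 mm diameter, 32 mm high, on the bench off the far (-y) end of the fixture; origin at the centre of its underside. Not to be moved.
- pencil_red: Red pencil 177 mm long along its x, 8 mm high, lying on the bench on the fence's side of the ledge end; origin at the centre of its underside. Not to be moved.
- sand_block: Red sanding block with cork sole 46 x 110 x 40 mm (long along its y), on the bench off the far (-y) end of the fixture, beside the tin; origin at the centre of its underside. Not to be moved.
Mind the look-alikes: they are no part of the job. There is more than one size of the plate; the one meant has the size given above.

How it is judged (in metres and radians):
At the end, for the whole second after the job is handed in: The template lies at rest, flat (within 2 degrees) and down on the fixture base (underside within 2 mm of the base top), centred over the two pins within 5 mm, its length along the line of the pins (z of plate in the frame of fixture below 0.014 m and horizontal distance between plate and fixture below 0.005 m and angle between the y axis of plate and the y axis of fixture, either way round below 0.1 rad and angle between plate's own z axis and vertical below 0.035 rad and linear speed of plate below 0.01 m/s); the robot touches nothing.
It fails at once if the template is lifted (its underside centre more than 8 mm above the pin tops) (z of plate in the frame of fixture above 0.028 m).
It fails at once if the template is tipped up by more than 17 degrees (angle between plate's own z axis and vertical above 0.3 rad).
It fails at once if the screw tin is moved by more than 20 mm (distance of screw_tin from where it was at the start of the episode above 0.02 m).
It fails at once if the red pencil is moved by more than 20 mm (distance of pencil_red from where it was at the start of the episode above 0.02 m).
It fails at once if the sanding block is moved by more than 20 mm (distance of sand_block from where it was at the start of the episode above 0.02 m).
It also fails if it takes over 45 s, if anything falls off the work surface, if the arm or the gripper's body presses on something with over 40 N, if the wrist force passes 120 N, or if a joint passes its speed limit or range.

## Working session

There is one attempt and no reset: what is moved stays moved. The work goes in short steps, each a Python script; the robot and the scene stay as the last script left them, time stands still between calls to the robot, and variables do not carry over. Pictures are saved under pics/ and viewed, at most 10 in all, crops included, and the job is handed in when it is done.

```bash
mkdir -p pics; python3 - <<'E'
from station import env, viewer
import cv2,numpy as np
for n in("top","side"):
    cv2.imwrite(f"pics/{n}0.png",cv2.resize(viewer.camera(n),(784,588),interpolation=cv2.INTER_CUBIC))
    p=viewer.camera_params(n);print({k:(np.round(v,4).tolist() if k=="pose" else v) for k,v in p.items()})
s=env.read_state();print(s["time_s"],s["orientation"],s["force"],env.tips_ahead)
E
```

```text
{'fx': 478.7621871461844, 'fy': 478.7621871461844, 'cx': 274.52331826710576, 'cy': 213.24951497405843, 'pose': [[0.0694, 0.9752, -0.21, 341.33], [-0.9976, 0.0674, -0.0165, -248.831], [-0.002, 0.2106, 0.9776, 1041.2262], [0.0, 0.0, 0.0, 1.0]]}
{'fx': 420.7539830024899, 'fy': 420.7539830024899, 'cx': 283.3302352472289, 'cy': 206.48691541195302, 'pose': [[-0.9998, 0.0183, 0.0024, 564.9201], [-0.0071, -0.5002, 0.8659, 477.5575], [0.017, 0.8657, 0.5002, 495.8037], [0.0, 0.0, 0.0, 1.0]]}
0.1 [ 9.76993022e-01  2.13270211e-01 -1.43380384e-04 -6.57030428e-04] [ 0.62985272 -0.08016242 -0.36385108] 80.0
```

View pics/top0.png

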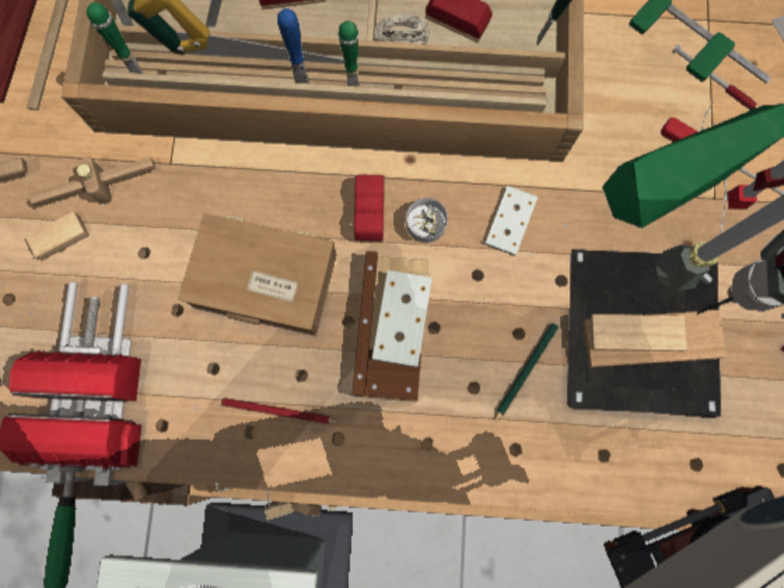

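View pics/side0.png

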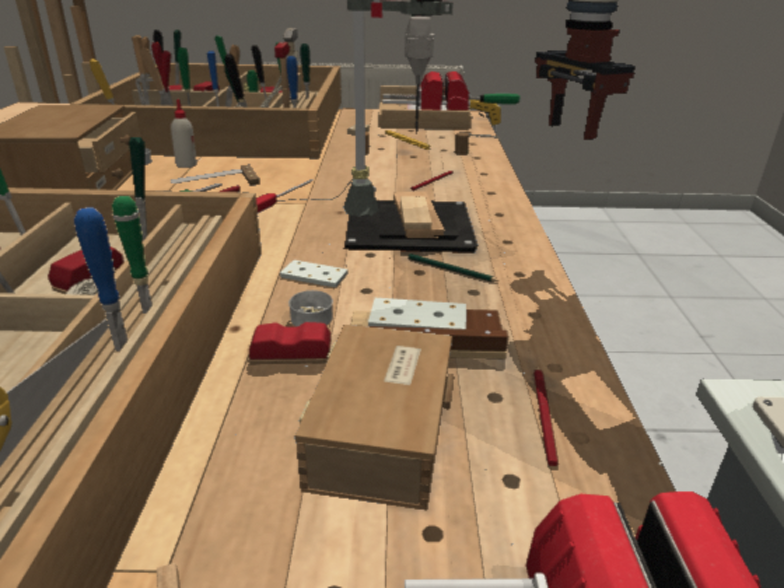

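The top picture shows the fixture at about (352–430, 250–400), with the fence to the left (world +y) and the ledge at the bottom (towards the robot). The 70x140 plate's centre is near (402, 318). The tin is at (426, 220), the sanding block at (369, 208) and the red pencil at (275, 411). I'll enlarge it to read the points.

View pics/c1.png

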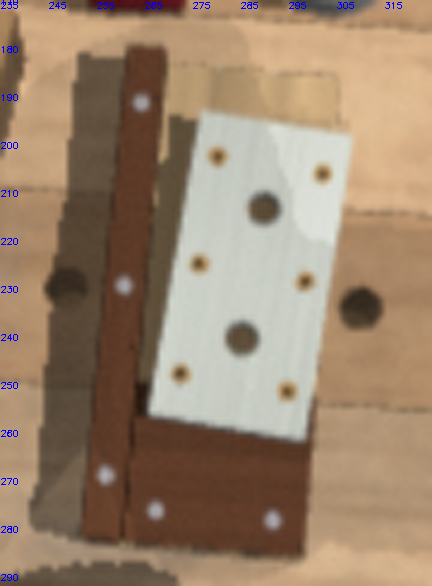

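Crop readings: fence inner top edge from (166,47) to (125,541), ledge outer corner (303,557), plate corners (202,109), (352,135), (306,441), (148,415), and holes at (264,208) and (242,339).

```bash
python3 - <<'E'
from h import *
from scipy.optimize import least_squares
def fit(F,name):
    W=np.array([px("top",235+(c[0]+.5)/4.8-.5,170+(c[1]+.5)/4.8-.5,f[2])[:2] for f,c in F])
    L=np.array([f[:2] for f,_ in F],float)
    R=lambda a:np.array([[np.cos(a),-np.sin(a)],[np.sin(a),np.cos(a)]])
    r=least_squares(lambda q:(L@R(q[2]).T+q[:2]-W).ravel(),[500,-250,1.57]).x
    print(name,r,"res",np.round(L@R(r[2]).T+r[:2]-W,1).tolist());return r,R(r[2])
f,Rf=fit([((35.5,-78,38),(166,47)),((35.5,146,38),(125,541)),((53.5,146,38),(83,540)),((53.5,-78,38),(124,45)),((-45,145,20),(303,557))],"fix")
p,_=fit([((35,-70,32),(202,109)),((-35,-70,32),(352,135)),((-35,70,32),(306,441)),((35,70,32),(148,415)),((0,-30,32),(264,208)),((0,30,32),(242,339))],"plate")
print("plate in fixture",Rf.T@(p[:2]-f[:2]),p[2]-f[2])
np.save("fix.npy",f)
print(px("top",274.5+0,157,32)[:2],px("side",350/1.4,0,0)[:2])
for n,u,v,z in(("pencilL",222,402,5),("pencilR",328,419,5),("tin",426,220,32),("boxBR",315,331,60),("boxTR",334,240,60),("dgreen",555,325,5)):print(n,px("top",u/1.4,v/1.4,z))
E
```

```text
fix [ 553.14202386 -249.22481188    1.56193441] res [[0.2, 0.6], [-0.9, 0.8], [0.1, 0.6], [0.7, -0.5], [-0.2, -1.6]]
plate [ 531.10883169 -260.89493253    1.47412184] res [[-0.8, 0.4], [-0.1, -0.8], [0.3, 0.2], [0.4, -0.3], [-0.1, 0.4], [0.2, 0.1]]
plate in fixture [-11.86491621  21.9289087 ] -0.08781256945298654
[ 685.11841077 -222.8596147 ] [ 1119.72137601 -6704.17113   ]
pencilL [385.12116198   5.45149278   5.        ]
pencilR [ 370.83430465 -158.7346082     5.        ]
tin [ 689.3159664  -288.61153173   32.        ]
boxBR [ 495.93322605 -133.10319253   60.        ]
boxTR [ 638.01871432 -149.22518801   60.        ]
dgreen [ 540.07302092 -501.0900933     5.        ]
```

The plate sits at fixture x −11.9, y +21.9 mm, yaw −0.088 rad. That is within the ranges given and the fit residuals are 1 mm or less. Next I square it against the fence with the closed fingers, going in by an inward path.

```bash
cat >> h.py <<'E'
from scipy.spatial.transform import Rotation
import cv2
f=np.load("fix.npy");ca,sa=np.cos(f[2]),np.sin(f[2])
def W(x,y,tz): return [f[0]+ca*x-sa*y, f[1]+sa*x+ca*y, tz+80.]   # fixture xy, tip z
Y=np.array([-ca,-sa,0]);Z=np.array([0,0,-1.]);Q=Rotation.from_matrix(np.c_[np.cross(Y,Z),Y,Z]).as_quat()
def snap(n):
    im=viewer.camera("top")[170:292,235:325]
    cv2.imwrite(n,cv2.resize(im,None,fx=4.8,fy=4.8,interpolation=cv2.INTER_CUBIC))
def st(t=""):
    s=env.read_state();d=np.array(s["tool_pos"][:2])-f[:2]
    print(t,round(s["time_s"],1),"fix",np.round([ca*d[0]+sa*d[1],-sa*d[0]+ca*d[1],s["tool_pos"][2]-80],1),"F",np.round(s["force"],1),s["width"])
E
python3 - <<'E'
from h import *
set_gripper(0)
env.reach([300,-330,300],Q)
env.reach(W(-84,15,120),Q)
env.move_l(W(-84,15,24),rate=120);st("down")
print(env.move_l(W(-66,15,24),rate=40,f_stop=15));st()
print(env.move_l(W(-43,15,24),rate=20,f_stop=12));st("pushed")
env.move_l(W(-75,15,24),rate=80);env.move_l(W(-84,15,120),rate=150)
env.reach(W(-84,15,250),Q);snap("pics/c2.png");st("up")
E
```

```text
down 4.4 fix [-84.3  14.6  24.7] F [0.1 0.5 0.2] 0.36871988584549836
False
 5.0 fix [-65.8  14.9  24.1] F [-1.9  0.5  0.4] 0.24923423823499583
False
pushed 6.3 fix [-43.8  15.5  24.2] F [-3.  -6.5  1.3] 0.7342134420562283
up 8.3 fix [-83.5  15.7 248.2] F [ 0.2  0.9 -0.2] 0.8202191049793736
```

View pics/c2.png

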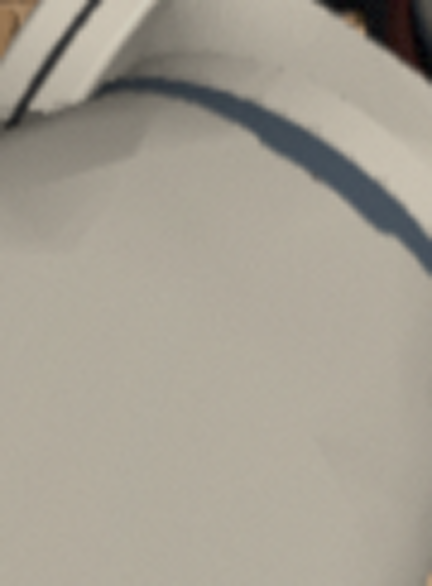

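The arm hides the fixture in that picture, so I'll move it clear and look again.

```bash
python3 - <<'E'
from h import *
env.reach([280,-420,280],Q);snap("pics/c3.png");st()
E
```

```text
9.4 fix [-173.4  270.5  200.1] F [ 0.2 -0.3  0.4] 0.43954607798292
```

View pics/c3.png

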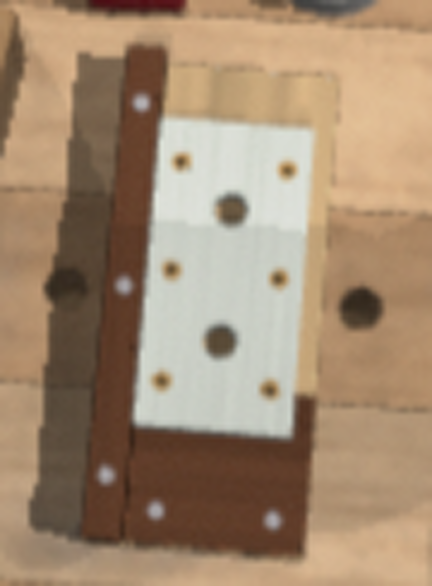

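The plate is now flush with the fence. Its trailing edge is at crop y≈427–437 and its holes are at (231,209) and (220,341). Now I push it along the fence with both fingertips.

```bash
python3 - <<'E'
from h import *
set_gripper(30)
env.reach(W(-4,118,120),Q)
env.move_l(W(-4,118,22.5),rate=120);st("down")
print(env.move_l(W(-4,102,22.5),rate=40,f_stop=15));st()
print(env.move_l(W(-1,79,22.5),rate=12,f_stop=20));st("pushed")
env.move_l(W(-1,100,22.5),rate=80);env.move_l(W(-1,110,120),rate=150)
env.reach([280,-420,280],Q);snap("pics/c4.png");st()
im=viewer.camera("side")[200:270,240:370];cv2.imwrite("pics/s4.png",cv2.resize(im,None,fx=6,fy=6,interpolation=cv2.INTER_CUBIC))
E
```

```text
down 12.0 fix [ -4.4 117.7  23. ] F [ 0.2 -0.8  0.6] 29.8711396649665
False
 12.5 fix [ -4.  101.6  22.6] F [ 0.4 -0.7 -0.6] 30.17325488623201
False
pushed 14.6 fix [-1.  79.1 22.5] F [-4.1 -1.9  1.8] 29.573129756095433
 16.9 fix [-172.3  271.   199.1] F [ 0.1 -0.1  0.8] 29.92797646295095
```

View pics/c4.png

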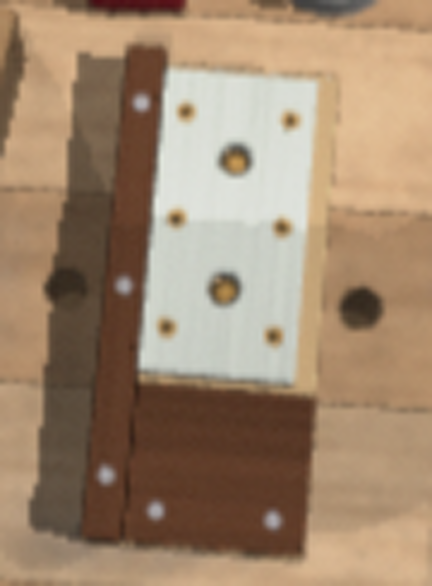

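View pics/s4.png

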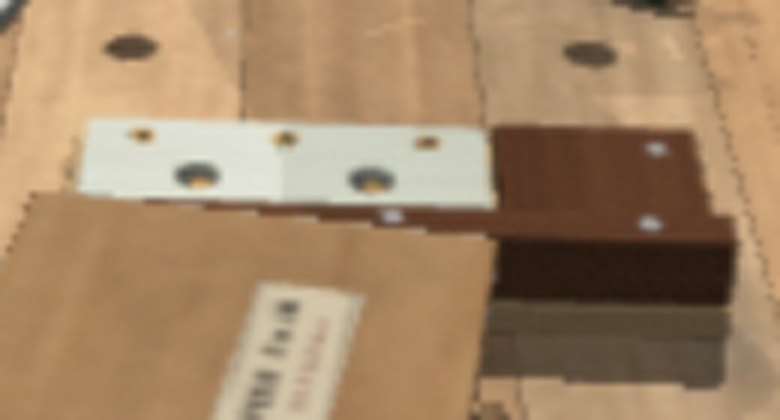

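The pins now show in both holes, at (235,159) and (224,289) in the top crop. I'll check how far down the plate is by comparing the predicted side-view corner positions for seated and unseated.

```bash
python3 - <<'E'
from h import *
def s(x,y,z):
    w=W(x,y,z-80);u,v=proj("side",w);return np.round([(u-240+.5)*6-.5,(v-200+.5)*6-.5])
def t(x,y,z):
    w=W(x,y,z-80);u,v=proj("top",w);return np.round([(u-235+.5)*4.8-.5,(v-170+.5)*4.8-.5])
print("ledge far corners",s(-45,73,20),s(-45,145,20), "fence screw end",s(35.5,146,38))
for z in(24,32):print(z,"far corners",s(-34.5,70,z),s(-34.5,-70,z),"holes",s(.5,30,z),s(.5,-30,z),"top",t(-34.5,70,z),t(-34.5,-70,z),t(.5,30,z),t(.5,-30,z))
print("pins",s(0,30,20),s(0,-30,20),t(0,30,20),t(0,-30,20))
E
```

```text
ledge far corners [493. 119.] [693. 123.] fence screw end [734. 207.]
24 far corners [487. 125.] [ 92. 116.] holes [376. 176.] [201. 172.] top [295. 386.] [316.  83.] [223. 292.] [233. 162.]
32 far corners [488. 105.] [92. 96.] holes [377. 156.] [201. 152.] top [296. 383.] [317.  79.] [224. 289.] [234. 158.]
pins [376. 185.] [201. 181.] [224. 293.] [234. 164.]
```

The ledge shows a calibration offset of about +8 crop px. With that allowed for, the measured corners (row 128 and 121) and holes (181 and 176) match the seated prediction (133, 124, 184, 180). The unseated prediction was 113, 104, 164 and 160. The plate is down over the pins.

```bash
python3 -c "
from station import workorder
print(workorder.sign_off())"
```

```text
the job is handed in; nothing more can be done
None
```

I pushed the template along the fence until it dropped over both pins. The last camera check, compared with the predicted seated position, showed it fully down on the base, and I handed the job in at about 17 s; the judge gave no verdict.

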